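# Scrape the casting chips off the flat plate beneath the magnifier lamp

### The arm

A 7-joint arm with a two-finger parallel gripper is mounted at the origin on the work surface. World frame = base frame: x ahead of the robot, y to its left, z up, the work surface at z = 0. Lengths are in m, angles in rad, forces in N, time in s.
With the tool pointing down it reaches from about 0.4 to 0.925 m from the base axis. Payload 4.1 kg.
Tool frame: the origin (TCP) lies midway between the tips of the shut fingers; the grasp point (between the pads) lies manip.grip_depth behind it (manip.grip_depth is the distance from the TCP to the grasp point, in m); z points along the fingers, y is the line along which they close (so a half turn about z gives the same grasp; the last joint's range is limited). The gripper opens to 85 mm and grips with 20 to 120 N. Pads are 22 mm wide; open, the fingers measure 114 mm over their backs; the gripper's body (76 mm by 85 mm) begins 54 mm behind the grasp point. The pads swing forward as they close: fully open they stand 13 mm farther back than shut.
Start: joints at [1.001, 0.398, 0.045, 1.537, -0.019, 1.207, -0.051], TCP at [0.295, -0.579, 0.231] pointing down, gripper open.
Joint ranges: [-2.82, 2.82], [-0.49, 2.23], [-1.37, 1.46], [0, 2.46], [-1.36, 4.5], [0.23, 2], [-2.94, 2.94]. Speed limits (rad/s): [2.57, 2.57, 3.14, 3.14, 3.14, 3.14, 3.14].

### API

Orientations are given as a 3x3 rotation matrix whose columns are the frame's x, y, z axes.
In Python, from cell import sense, vision, job, models, manip gives the robot as it stands.
- The arm moves only by the tool drive_tool, never from a script. Its argument "motion" is a list of rows, each an object with "offset": the shift along the tool's x, y, z in m, a list of three; "dr": the turn, a rotation vector about the tool's x, y, z in degrees, a list of three; "jaw": the opening, from 0 (shut) to 1 (fully open). A call has exactly 8 rows; each row is the pose to reach, as a shift and turn from the pose commanded when the call began, along the tool's axes at that moment; what a row does not reach only later rows make up. A row lasts 1/10 s, in which the tool goes at most 50 mm and 8.59 degrees, less where a joint would pass 70% of its speed; a pose out of reach is approached as far as the arm can. A call with a gripper value outside its range is refused whole. The fingers move at their own pace and stop on an object; "grip_force" is the grip in N (left out, the last holds). Time passes only in rows, so rows that repeat a pose let the fingers close, or fill a call up. It gives the time, the measured TCP pose, the force, the opening and the grip force at its end, in the units of the state.
- sense(): the state, without advancing time (a new reading comes with each control period).
- vision.capture(name): name is "side" or "top"; returns a dict with "color" (480x640x3 uint8, red, green, blue), "mtx" (3x3 intrinsics, pixels), "R" (3x3) and "t" (3): a world point X has camera coordinates R X + t. Camera axes: x right, y down, z forward; pixel columns grow to the right and rows downward; lengths in m; the calibration is good to about 2 mm. A picture is of the moment at which its call begins. There is no depth.
- job.sign_off(): hands the job in; it is judged then, once.
Trained networks look in a picture, given as the dict that the camera call returned (one of the last four; its "shot" number tells which), for a name from the list of things; names that differ only in an ending like _2 or _b are one class to them, and where a whole thing is asked for, a point or a joint stands for the part that bears it (a point fixed in the world has none). Each returns a list of dicts, best first, with "score" (0 to 1); they miss things now and then, are a little off and sometimes report something else, mostly with a low value. They report only what shows in the picture. A call takes as long as a camera call.
- models.outline_of(picture, label): "pixels" (480x640 bool, what is visible of it) and "location" ([column, row] in pixels, amid what is visible of it).
The state is a dict: "time_s": time; "qpos": joint angles; "qvel": joint speeds; "joint_torque": joint torques, N m; "tcp_pos": TCP position; "tool_rot": TCP orientation; "force": force on the tool from outside, world axes, zero at the start; "moment": the same for the moment, N m; "grip_width": opening from 0.0 (shut) to 1.0 (fully open); "grip_force": force on a finger pad.
Only numpy, scipy, OpenCV 4.12 (cv2) and the standard library are available. Lean on these libraries where they do the work, as an engineer would, in place of code of your own. Each camera call takes 0.05 s, during which the arm holds its last target. There are 200 camera calls.

### The job

Pick up the wooden-handled scraper from its cork pad, set its foot down flat on the dark steel plate at the lamp end, behind the four aluminium chips, and keeping it lightly pressed on the plate push the chips over the other end into the red box. Press only lightly, move the chips with the scraper and never with the fingers, do not touch the lamp, and leave the other things on the bench where they are. Then stand the scraper back on its foot in the middle of the cork pad and let go.

Things in the scene. Friction and masses are not known exactly. Their poses are not given: they have to be found in the camera images.
- plate: Fixed flat steel plate on a grey base, 160 (x) x 240 (y) mm, its top 50 mm above the bench. Origin on the bench under its centre. Its own +y end is the lamp end, its -y end is open, with the red box below it. The whole station stands at a varying place and yaw.
- tray: Fixed red open-topped plastic box, 190 (x) x 130 (y) x 36 mm high, walls 4 mm, standing close against the plate's -y end, axes parallel to the plate's, rim 14 mm below the plate's top. Origin on the bench under its centre, 189 mm from the plate's centre.
- lamp: Fixed magnifier lamp: round head, 130 mm diameter, underside 215 and top 249 mm above the bench, overhanging the last 50 mm of the plate's lamp end. Origin on the bench under the head's centre, 137 mm from the plate's centre on its +y side; axes as the plate's. Its grey jointed arm (up to 430 mm high) and base stand on the +y side of the head.
- scraper: Scraper, about 0.5 kg. Aluminium foot 130 (x) x 50 (y) x 18 mm, cushioned (gives 1 mm at 20 N); origin at the centre of its flat underside. A wooden handle slab 80 mm wide (x), 20 mm thick leans 40 deg from vertical to the scraper's -y: centre line (0,0,22) to (0,-72,108) mm. Grip it at (0,-44,74), fingers along the handle, closing on the 20 mm. Its -y face does the pushing.
- pad: Fixed cork pad on the bench, 170 (x) x 90 (y) x 5 mm; origin under its centre, on the bench.
- chip0: Loose irregular broken aluminium chip about 36 x 22 x 8 mm, lying on the plate within 60 mm of its long centre line and no farther than 40 mm from the plate's centre towards the lamp end. Origin at the centre of its underside.
- chip1: Loose irregular broken aluminium chip about 32 x 24 x 9 mm, lying on the plate within 60 mm of its long centre line and no farther than 40 mm from the plate's centre towards the lamp end. Origin at the centre of its underside.
- chip2: Loose irregular broken aluminium chip about 34 x 20 x 8 mm, lying on the plate within 60 mm of its long centre line and no farther than 40 mm from the plate's centre towards the lamp end. Origin at the centre of its underside.
- chip3: Loose irregular broken aluminium chip about 30 x 26 x 9 mm, lying on the plate within 60 mm of its long centre line and no farther than 40 mm from the plate's centre towards the lamp end. Origin at the centre of its underside.
- float: Bystander: brass twin float, 70 x 26 x 32 mm high, beside the plate. Origin at its underside.
- pick: Bystander: hooked steel pick, 168 mm long along its y, lying beside the plate and box. Origin at its underside.
- jar: Bystander: amber jar, 68 mm diameter, 85 mm high. Origin at its underside.
- spanner: Bystander: spanner 170 mm long lying beside the red box. Origin at its underside.
- driver: Bystander: screwdriver 190 mm long lying near the robot. Origin at its underside.

How it is judged:
On the way, in this order (a step that is already met when the one before it is completed fails the run):
1. the scraper's foot is pressed flat on the plate at the lamp end, behind the chips (foot centre more than 62 mm from the plate's centre towards the lamp, more than 3 N, within 7 degrees of flat) (contact force between scraper and plate above 3 N and y of scraper in the frame of plate above 0.062 m and angle between scraper's own z axis and vertical below 0.12 rad), for 0.1 s.
2. the scraper, still pressed flat on the plate (more than 1.5 N), passes the middle of the plate (foot centre within 40 mm of it) (contact force between scraper and plate above 1.5 N and y of scraper in the frame of plate between -0.04 and 0.04 m and angle between scraper's own z axis and vertical below 0.12 rad), for 0.1 s.
3. all four chips lie in the red box (x of chip0 in the frame of tray between -0.095 and 0.095 m and y of chip0 in the frame of tray between -0.065 and 0.065 m and z of each of chip0, chip1, chip2, chip3 in the frame of tray below 0.04 m and x of chip1 in the frame of tray between -0.095 and 0.095 m and y of chip1 in the frame of tray between -0.065 and 0.065 m and x of chip2 in the frame of tray between -0.095 and 0.095 m and y of chip2 in the frame of tray between -0.065 and 0.065 m and x of chip3 in the frame of tray between -0.095 and 0.095 m and y of chip3 in the frame of tray between -0.065 and 0.065 m), for 0.2 s.
At the end, for the whole second after the job is handed in: All four chips lie at rest inside the red box (centres within its walls, undersides less than 40 mm above the bench), and the scraper stands at rest on its foot on the cork pad, its centre within 25 mm of the pad's centre and upright within 4.5 degrees (all of step 3 and linear speed of each of chip0, chip1, chip2, chip3, scraper below 0.02 m/s and horizontal distance between scraper and pad below 0.025 m and angle between scraper's own z axis and vertical below 0.08 rad and z of scraper in the frame of pad between 0.002 and 0.009 m); the robot touches nothing.
It fails at once if the scraper is pressed on the plate harder than 30 N (contact force between scraper and plate above 30 N).
It fails at once if the lamp is touched (over 1 N) (contact force between lamp and anything else above 1 N).
It fails at once if a chip is touched by the fingers (over 0.5 N) (contact force between the fingers and chip0 above 0.5 N or contact force between the fingers and chip1 above 0.5 N or contact force between the fingers and chip2 above 0.5 N or contact force between the fingers and chip3 above 0.5 N).
It fails at once if a bystander is moved more than 30 mm (distance of any of float, pick, jar, spanner, driver from where it was at the start of the episode above 0.03 m).
It also fails if it takes over 51 s, if anything falls off the work surface, if the arm or the gripper's body presses on something with over 40 N, if the wrist force passes 120 N, or if a joint passes its speed limit or range.

## Working session

There is one attempt and no reset: what is moved stays moved. The work goes in short steps, Python scripts to look and compute and a tool call to move; the robot and the scene stay as the last step left them, time stands still between calls to the robot, and variables do not carry over. Pictures are saved under pics/ and viewed, at most 10 in all, crops included, and the job is handed in when it is done.

Besides the shell and the picture viewer there is one more tool, called as name(argument=value, ...), one argument or row to a line, values as JSON. drive_tool: Moves the arm, as the interface text tells. Its arguments: {"type":"object","properties":{"motion":{"type":"array"},"grip_force":{"type":"number"}},"required":["motion"]}

```bash
ls; mkdir -p pics
python3 - <<'E'
from cell import sense, vision, job, models, manip
import cv2,pickle,numpy as np
s=sense();print({k:np.round(v,3).tolist() for k,v in s.items()});print(manip.grip_depth)
out={}
for n in("top","side"):
    p=vision.capture(n);cv2.imwrite(f"pics/{n}0.png",p["color"][:,:,::-1])
    print(n,np.round(p["mtx"],1).tolist(),np.round(p["R"],4).tolist(),np.round(p["t"],4).tolist())
    d={}
    for l in("plate","tray","lamp","scraper","pad","chip0","chip1","chip2","chip3","float","pick","jar","spanner","driver"):
        r=models.outline_of(p,l); d[l]=r
        print(l,[(round(float(x["score"]),2),np.round(x["location"]).tolist(),int(x["pixels"].sum())) for x in r][:4])
    out[n]=(dict(p),d)
pickle.dump(out,open("s0.pkl","wb"))
print(sense()["time_s"])
E
```

```text
pics
{'time_s': 0.0, 'qpos': [1.001, 0.399, 0.045, 1.538, -0.019, 1.207, -0.051], 'qvel': [0.0, 0.001, -0.0, 0.001, 0.0, 0.001, 0.0], 'joint_torque': [-0.0, -47.512, 1.364, -25.422, 0.011, 0.01, 0.0], 'tcp_pos': [0.295, -0.579, 0.23], 'tool_rot': [[0.891, 0.454, -0.001], [0.454, -0.891, 0.002], [-0.0, -0.002, -1.0]], 'force': [-0.032, -0.209, -0.857], 'moment': [0.064, -0.093, 0.033], 'grip_force': 0.0, 'grip_width': 1.001}
0.0187
top [[542.3, 0.0, 320.7], [0.0, 542.3, 251.7], [0.0, 0.0, 1.0]] [[0.0181, -0.9998, 0.0051], [-0.9994, -0.0182, -0.0308], [0.0309, -0.0045, -0.9995]] [-0.0052, 0.5493, 1.1367]
plate [(0.6, [238.0, 244.0], 8477)]
tray [(0.89, [338.0, 236.0], 5822), (0.58, [458.0, 156.0], 1077), (0.36, [294.0, 180.0], 482)]
lamp [(0.83, [127.0, 252.0], 8038), (0.33, [247.0, 262.0], 134)]
scraper [(0.92, [473.0, 261.0], 3147)]
pad [(0.66, [450.0, 256.0], 1353), (0.17, [474.0, 259.0], 3334)]
chip0 [(0.7, [278.0, 255.0], 150), (0.52, [243.0, 232.0], 141), (0.52, [450.0, 258.0], 1535), (0.48, [239.0, 246.0], 8759)]
chip1 [(0.7, [278.0, 255.0], 150), (0.52, [243.0, 232.0], 141), (0
[... 941 characters left out ...]
7.0], 10151)]
pad []
chip0 [(0.82, [277.0, 304.0], 257), (0.61, [248.0, 282.0], 212), (0.58, [298.0, 275.0], 212), (0.48, [269.0, 264.0], 198)]
chip1 [(0.82, [277.0, 304.0], 257), (0.61, [248.0, 282.0], 212), (0.58, [298.0, 275.0], 212), (0.48, [269.0, 264.0], 198)]
chip2 [(0.82, [277.0, 304.0], 257), (0.61, [248.0, 282.0], 212), (0.58, [298.0, 275.0], 212), (0.48, [269.0, 264.0], 198)]
chip3 [(0.82, [277.0, 304.0], 257), (0.61, [248.0, 282.0], 212), (0.58, [298.0, 275.0], 212), (0.48, [269.0, 264.0], 198)]
float []
pick [(0.72, [246.0, 234.0], 323)]
jar [(0.63, [328.0, 140.0], 1138)]
spanner [(0.67, [160.0, 297.0], 9933), (0.65, [374.0, 294.0], 856)]
driver [(0.88, [487.0, 212.0], 536)]
1.5
```

View pics/top0.png

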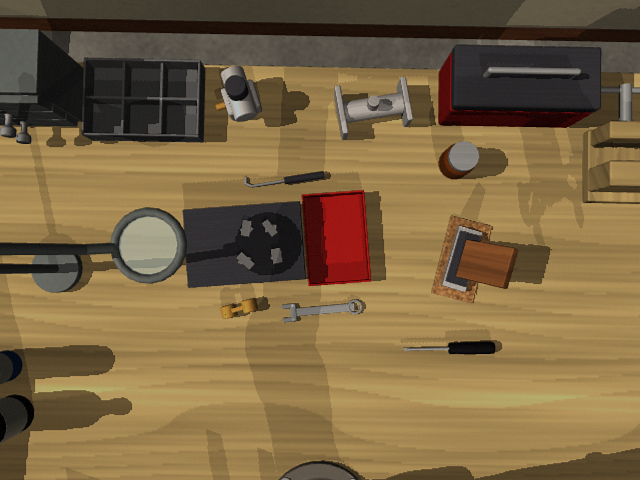

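View pics/side0.png

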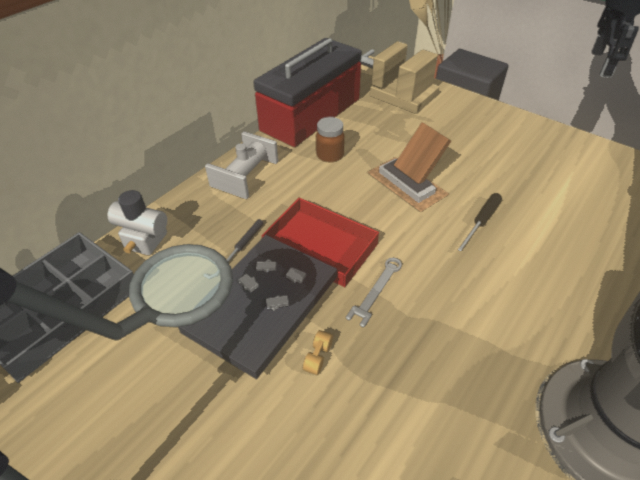

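The top view shows the plate at about (243,245), the tray at (338,236) and the lamp at (148,245). The chips are near (246,228), (270,228), (245,262) and (276,255). The scraper foot is at (462,258), with its handle leaning right (world -y). The side view agrees, so next I'll fit the poses.

```bash
cat > h.py <<'E'
import numpy as np,cv2
from scipy.optimize import minimize
def proj(p,X):
    c=np.asarray(X)@p["R"].T+p["t"]; u=c@p["mtx"].T; return u[:,:2]/u[:,2:]
def T(q,X,z=0):
    c,s=np.cos(q[2]),np.sin(q[2]); X=np.asarray(X,float)
    return np.c_[c*X[:,0]-s*X[:,1]+q[0],s*X[:,0]+c*X[:,1]+q[1],X[:,2]+z]
def box(a,b,h,y0=0,z0=0): return np.array([[i*a/2,y0+j*b/2,z0+k*h] for i in(-1,1) for j in(-1,1) for k in(0,1)])
def handle():
    d=np.array([0,-72,86.])/112.16; n=np.array([0,86,72.])/112.16; e=np.array([[0,0,22.],[0,-72,108]])
    return np.array([p+i*np.array([40,0,0])+j*n*10 for p in e for i in(-1,1) for j in(-1,1)])/1000
SCR=[box(.13,.05,.018),handle()]
def render(p,parts):
    m=np.zeros((1920,2560),np.uint8)
    for X in parts:
        h=cv2.convexHull(proj(p,X).astype(np.float32))
        cv2.fillConvexPoly(m,np.round((h*4+1.5)*16).astype(int),1,shift=4)
    return cv2.resize(m.astype(np.float32),(640,480),interpolation=cv2.INTER_AREA)
def fit(q0,views,steps=(.008,.008,.05)):
    # views: (pic, mask, fn(q)->parts)
    def cost(q):
        c=0
        for p,M,f in views:
            r=render(p,f(q)); c+=1-np.minimum(r,M).sum()/np.maximum(r,M).sum()
        return c
    sx=np.vstack([q0]+[np.array(q0)+np.eye(3)[i]*steps[i] for i in range(3)])
    r=minimize(cost,q0,method="Nelder-Mead",options=dict(initial_simplex=sx,xatol=2e-4,fatol=1e-5,maxiter=150))
    return r.x,r.fun/len(views)
def ground(p,uv,z):
    d=np.linalg.inv(p["mtx"])@np.array([uv[0],uv[1],1.]);d=p["R"].T@d;c=-p["R"].T@p["t"]
    return c+d*(z-c[2])/d[2]
E
python3 - <<'E'
from h import *
import pickle
o=pickle.load(open("s0.pkl","rb")); (pt,dt),(ps,ds)=o["top"],o["side"]
np.set_printoptions(precision=4,suppress=True)
def red(p,x0,x1,y0,y1):
    h=cv2.cvtColor(p["color"],cv2.COLOR_RGB2HSV); m=((h[...,0]<6)|(h[...,0]>174))&(h[...,1]>170)&(h[...,2]>40)
    k=np.zeros_like(m);k[y0:y1,x0:x1]=m[y0:y1,x0:x1];return cv2.morphologyEx(k.astype(np.uint8),cv2.MORPH_CLOSE,np.ones((5,5))).astype(np.float32)
mt=red(pt,290,390,175,300);ms=red(ps,255,390,190,290);print(mt.sum(),ms.sum())
tray=lambda q:[T(q,box(.19,.13,.036,-.189))]
plate=lambda q:[T(q,box(.16,.24,.05))]
c=ground(pt,(243,245),.05);q0=[c[0],c[1],.07]
for v in ([(pt,mt,tray)],[(pt,mt,tray),(ps,ms,tray)],[(pt,mt,tray),(ps,ms,tray),(pt,dt["plate"][0]["pixels"].astype(np.float32),plate)]):
    q,f=fit(q0,v);print("station",q,f)
def warm(d): return d.astype(np.float32)
sc=lambda q:[T(q,X,.005) for X in SCR]
c=ground(pt,(462,258),.014);print(c)
for v in ([(pt,warm(dt["scraper"][0]["pixels"]),sc)],[(ps,warm(ds["scraper"][0]["pixels"]),sc)],[(pt,warm(dt["scraper"][0]["pixels"]),sc),(ps,warm(ds["scraper"][0]["pixels"]),sc)]):
    qs,f=fit([c[0],c[1],-.25],v);print("scraper",qs,f)
pm=((dt["pad"][0]["pixels"]|dt["scraper"][0]["pixels"])*1.).astype(np.float32)
pd=lambda q:[T(q,box(.17,.09,.005))]+sc(qs)
qp,f=fit(qs,[(pt,pm,pd)]);print("pad",qp,f)
for X in (T(q,box(.16,.24,.05))[1::2],T(q,[[0,.137,.249]])):print(proj(pt,X).round(0).tolist())
im=pt["color"][:,:,::-1].copy()
for r in plate(q)+tray(q)+pd(qp):
    cv2.polylines(im,[np.round(cv2.convexHull(proj(pt,r).astype(np.float32))).astype(int)],1,(0,255,0),1)
im2=ps["color"][:,:,::-1].copy()
for r in plate(q)+tray(q)+pd(qp):
    cv2.polylines(im2,[np.round(cv2.convexHull(proj(ps,r).astype(np.float32))).astype(int)],1,(0,255,0),1)
a=np.hstack([cv2.resize(im[180:320,160:560],(800,280))]);b=cv2.resize(im2[100:390,130:530],(440,319))
can=np.zeros((600,800,3),np.uint8);can[:280]=a;can[281:600,:440]=b;cv2.imwrite("pics/fit.png",can)
c,s=np.cos(q[2]),np.sin(q[2])
for r in ds["chip0"][:6]:
    g=ground(ps,r["location"],.055)[:2]-q[:2];print("chip",r["score"],c*g[0]+s*g[1],-s*g[0]+c*g[1])
for uv in((246,228),(270,228),(245,262),(276,255)):
    g=ground(pt,uv,.055)[:2]-q[:2];print("chip top",c*g[0]+s*g[1],-s*g[0]+c*g[1])
E
```

```text
5740.0 2787.0
station [0.561  0.1622 0.0926] 0.018023431301116943
station [0.5609 0.1621 0.0937] 0.281898558139801
station [0.5614 0.1622 0.091 ] 0.22043049335479736
[ 0.5413 -0.2926  0.014 ]
scraper [ 0.5403 -0.2891 -0.265 ] 0.05032956600189209
scraper [ 0.5418 -0.2908 -0.279 ] 0.05073380470275879
scraper [ 0.5411 -0.2899 -0.2842] 0.051376014947891235
pad [ 0.5394 -0.295  -0.2237] 0.0560530424118042
[[305.0, 279.0], [187.0, 287.0], [300.0, 200.0], [182.0, 209.0]]
[[145.0, 244.0]]
chip 0.82 -0.036065702233847495 0.0024333813591599206
chip 0.61 0.03233761438507304 -0.008434559479711567
chip 0.58 -0.03154512572659524 -0.06604028088817249
chip 0.48 0.026974738064142426 -0.05968221763675735
chip top 0.031161301894895087 -0.007849377130958506
chip top 0.027634929542895915 -0.05635025408847661
chip top -0.037444504608737154 -0.0011007565539741418
chip top -0.027875235957395276 -0.06462547276611855
```

View pics/fit.png

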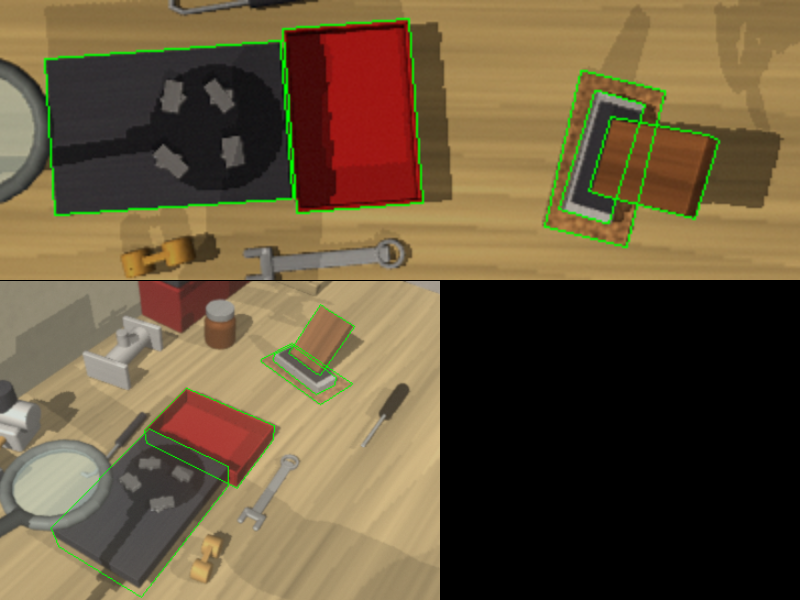

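```bash
cat >> h.py <<'E'
from scipy.spatial.transform import Rotation as Ro
ST=np.array([.5612,.1622,.092]); SC=np.array([.541,-.290,-.275]); PAD=np.array([.5394,-.295,-.2237])
def tool(q,zf,back=0):
    """tool pose holding the scraper with foot pose q=(x,y,yaw), underside height zf"""
    z=np.array([0,72,-86])/112.16; x=np.array([1.,0,0]); R=np.c_[x,np.cross(z,x),z]
    g=np.array([0,-.044,.074])+z*(.0187-back)
    Rw=Ro.from_euler('z',q[2]).as_matrix()
    return Rw@g+[q[0],q[1],zf],Rw@R
def onplate(x,y): return np.r_[T(ST,[[x,y,0]])[0,:2],ST[2]]
def step(p0,R0,p1,R1):
    print("offset",np.round(R0.T@(p1-p0),4).tolist(),"dr",np.round(Ro.from_matrix(R0.T@R1).as_rotvec(degrees=True),2).tolist())
E
python3 - <<'E'
from h import *
from cell import sense
s=sense(); p,R=tool(SC,.005,.10); print(p); step(s["tcp_pos"],s["tool_rot"],p,R)
E
```

```text
[ 0.51487997 -0.38257542  0.14133773]
offset [0.2853, -0.0755, 0.09] dr [38.05, 14.88, 40.96]
```

drive_tool(
  motion=[
    {"offset": [0.04, -0.01, 0.0], "dr": [5, 2, 5.4], "jaw": 1},
    {"offset": [0.08, -0.02, 0.0], "dr": [10, 4, 10.8], "jaw": 1},
    {"offset": [0.12, -0.03, 0.01], "dr": [15, 6, 16.2], "jaw": 1},
    {"offset": [0.16, -0.04, 0.02], "dr": [20.5, 8, 22], "jaw": 1},
    {"offset": [0.2, -0.053, 0.04], "dr": [26, 10, 28], "jaw": 1},
    {"offset": [0.24, -0.065, 0.06], "dr": [32, 12.5, 34.5], "jaw": 1},
    {"offset": [0.27, -0.072, 0.08], "dr": [36, 14, 39], "jaw": 1},
    {"offset": [0.285, -0.0755, 0.09], "dr": [38.05, 14.88, 40.96], "jaw": 1},
  ],
)

```text
time_s: 2.3
tcp_pos: [0.5154, -0.3802, 0.1383]
tool_rot: [[0.962, -0.21, 0.172], [-0.272, -0.734, 0.622], [-0.004, -0.646, -0.763]]
force: [-1.0, 0.6, -0.3]
grip_width: 1.005
grip_force: 0.0
```

Run:
```python
from h import *
from cell import sense,vision
s=sense(); print(s["time_s"],s["tcp_pos"],s["qpos"].round(2) if hasattr(s["qpos"],"round") else s["qpos"])
for b in (.10,0):
    p,R=tool(SC,.005,b); step(s["tcp_pos"],s["tool_rot"],p,R)
c=vision.capture("side");cv2.imwrite("pics/g1.png",cv2.resize(c["color"][80:280,280:520,::-1],(720,600)))
```

```text
2.3 [ 0.51538442 -0.38017355  0.13831116] [ 0.87  0.71 -0.02  1.42 -0.56  1.46 -0.8 ]
offset [0.0002, -0.0001, -0.0039] dr [-0.3, 0.18, -0.18]
offset [0.0005, 0.0004, 0.0961] dr [-0.3, 0.18, -0.18]
```

View pics/g1.png

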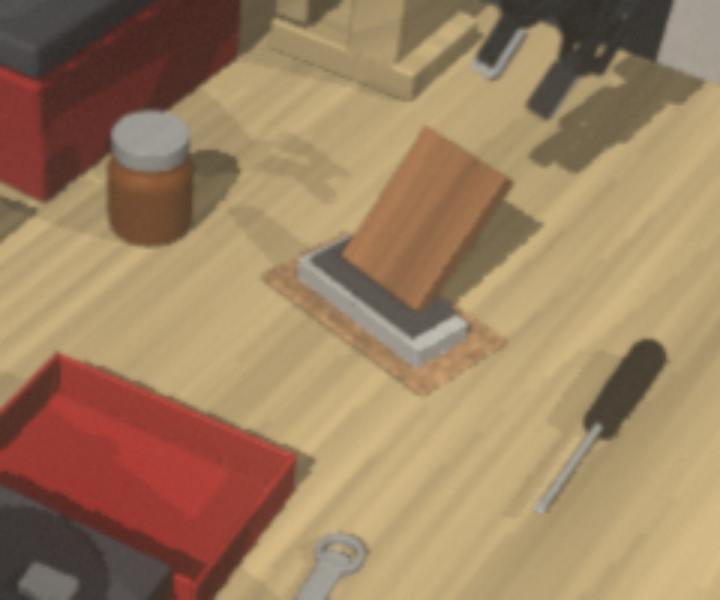

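The crop shows the fingers at full-image pixels of about (443,103) and (462,117). I'll check whether that matches the projected TCP.

Run:
```python
from h import *
import pickle
from cell import sense
s=sense();p=pickle.load(open("s0.pkl","rb"))["side"][0];R=s["tool_rot"]
print(proj(p,np.array([s["tcp_pos"]+R@v for v in([0,0,0],[0,.05,-.013],[0,-.05,-.013])])))
for b in(.05,0.):print(proj(p,tool(SC,.005,b)[0][None]))
```

```text
[[444.88997174 118.19602246]
 [457.92938322 119.90818053]
 [438.28706631 105.15127697]]
[[432.78398861 136.05437213]]
[[419.56217848 155.9162768 ]]
```

drive_tool(
  motion=[
    {"offset": [0, 0, 0.015], "dr": [-0.3, 0.2, -0.2], "jaw": 1},
    {"offset": [0, 0, 0.03], "dr": [-0.3, 0.2, -0.2], "jaw": 1},
    {"offset": [0, 0, 0.045], "dr": [-0.3, 0.2, -0.2], "jaw": 1},
    {"offset": [0, 0, 0.06], "dr": [-0.3, 0.2, -0.2], "jaw": 1},
    {"offset": [0, 0, 0.075], "dr": [-0.3, 0.2, -0.2], "jaw": 1},
    {"offset": [0, 0, 0.088], "dr": [-0.3, 0.2, -0.2], "jaw": 1},
    {"offset": [0, 0, 0.094], "dr": [-0.3, 0.2, -0.2], "jaw": 1},
    {"offset": [0, 0, 0.096], "dr": [-0.3, 0.2, -0.2], "jaw": 1},
  ],
)

```text
time_s: 3.15
tcp_pos: [0.5313, -0.3225, 0.0671]
tool_rot: [[0.963, -0.206, 0.176], [-0.27, -0.742, 0.614], [0.004, -0.639, -0.77]]
force: [0.1, -0.3, -0.3]
grip_width: 0.998
grip_force: 0.0
```

Run:
```python
from h import *
from cell import sense,vision
s=sense(); p,R=tool(SC,.005); step(s["tcp_pos"],s["tool_rot"],p,R)
o=[]
for n,(a,b,c,d) in dict(top=(170,350,400,560),side=(60,240,340,500)).items():
    i=vision.capture(n)["color"][a:b,c:d,::-1]; o.append(cv2.resize(i,(400,450)))
cv2.imwrite("pics/g2.png",np.hstack(o))
```

```text
offset [0.0005, 0.0001, 0.0031] dr [0.26, -0.13, 0.21]
```

View pics/g2.png

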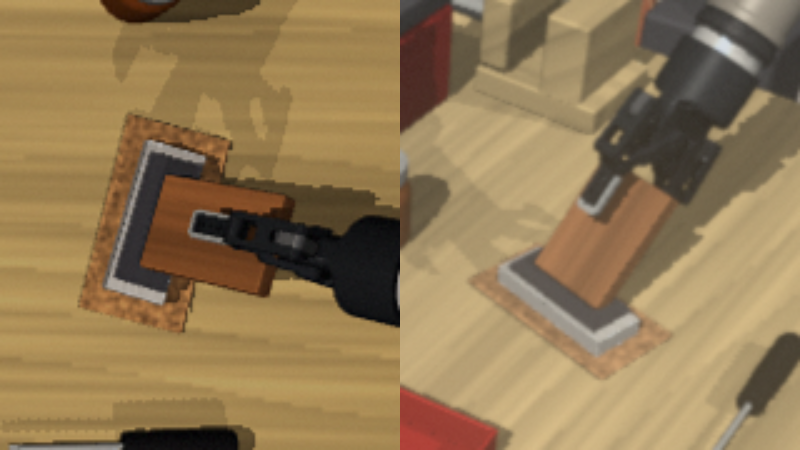

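The fingers straddle the handle, and the upper finger is centred on it (top crop at about 215,225). I'll close the grip.

drive_tool(
  motion=[
    {"offset": [0, 0, 0.002], "dr": [0, 0, 0], "jaw": 0.6},
    {"offset": [0, 0, 0.002], "dr": [0, 0, 0], "jaw": 0.4},
    {"offset": [0, 0, 0.002], "dr": [0, 0, 0], "jaw": 0.3},
    {"offset": [0, 0, 0.002], "dr": [0, 0, 0], "jaw": 0.2},
    {"offset": [0, 0, 0.002], "dr": [0, 0, 0], "jaw": 0.1},
    {"offset": [0, 0, 0.002], "dr": [0, 0, 0], "jaw": 0},
    {"offset": [0, 0, 0.002], "dr": [0, 0, 0], "jaw": 0},
    {"offset": [0, 0, 0.002], "dr": [0, 0, 0], "jaw": 0},
  ],
  grip_force=80,
)

```text
time_s: 4.05
tcp_pos: [0.5318, -0.3224, 0.0665]
tool_rot: [[0.962, -0.206, 0.177], [-0.271, -0.742, 0.613], [0.005, -0.638, -0.77]]
force: [-1.5, -0.4, 2.5]
grip_width: 0.221
grip_force: 77.9
```

Run:
```python
from h import *
from cell import sense
s=sense(); print(s["force"],s["moment"]);q=SC.copy()
p,R=tool(SC,.005); step(s["tcp_pos"],s["tool_rot"],p,R)
p,R=tool(SC,.10); step(s["tcp_pos"],s["tool_rot"],p,R)
```

```text
[-1.46198316 -0.43104745  2.52915758] [-0.2920255   0.17423065  0.01689315]
offset [0.0001, -0.0001, 0.0025] dr [0.29, -0.22, 0.2]
offset [0.0006, -0.0607, -0.0706] dr [0.29, -0.22, 0.2]
```

drive_tool(
  motion=[
    {"offset": [0, -0.004, -0.005], "dr": [0, 0, 0], "jaw": 0},
    {"offset": [0, -0.012, -0.015], "dr": [0, 0, 0], "jaw": 0},
    {"offset": [0, -0.024, -0.028], "dr": [0, 0, 0], "jaw": 0},
    {"offset": [0, -0.036, -0.043], "dr": [0, 0, 0], "jaw": 0},
    {"offset": [0, -0.048, -0.057], "dr": [0, 0, 0], "jaw": 0},
    {"offset": [0, -0.057, -0.067], "dr": [0, 0, 0], "jaw": 0},
    {"offset": [0, -0.061, -0.072], "dr": [0, 0, 0], "jaw": 0},
    {"offset": [0, -0.061, -0.072], "dr": [0, 0, 0], "jaw": 0},
  ],
)

```text
time_s: 4.85
tcp_pos: [0.5319, -0.3214, 0.1618]
tool_rot: [[0.963, -0.205, 0.178], [-0.271, -0.743, 0.612], [0.007, -0.637, -0.771]]
force: [-0.3, 0.6, -4.4]
grip_width: 0.222
grip_force: 78.3
```

Run:
```python
from h import *
from cell import sense,vision,models
s=sense(); print(s["force"],s["moment"],s["qpos"])
R=s["tool_rot"];R0=tool([0,0,0],0)[1]
pi=vision.capture("top");pj=vision.capture("side")
# scraper pad fit: pad now uncovered
pm=models.outline_of(pi,"pad")
if pm:
    m=pm[0]["pixels"].astype(np.float32); print("padscore",pm[0]["score"],m.sum(),fit(PAD,[(pi,m,lambda q:[T(q,box(.17,.09,.005))])]))
pm=models.outline_of(pj,"pad")
if pm:
    m=pm[0]["pixels"].astype(np.float32); print("padscore",pm[0]["score"],m.sum(),fit(PAD,[(pj,m,lambda q:[T(q,box(.17,.09,.005))])]))
p,Rt=tool(onplate(0,.08),.1); step(s["tcp_pos"],R,p,Rt)
o=[];
tilt=R@R0.T  # scraper orientation if grasp ideal
org=s["tcp_pos"]-R@R0.T@tool([0,0,0],0)[0]; print("foot",org,Ro.from_matrix(tilt).as_rotvec(degrees=True))
for q,(a,b,c,d) in ((pi,(170,350,400,560)),(pj,(60,240,340,500))):
    im=q["color"][:,:,::-1].copy()
    for X in SCR: cv2.polylines(im,[np.round(cv2.convexHull(proj(q,X@tilt.T+org).astype(np.float32))).astype(int)],1,(0,255,0),1)
    o.append(cv2.resize(im[a:b,c:d],(400,450)))
cv2.imwrite("pics/g3.png",np.hstack(o))
```

```text
[-0.30002456  0.55432771 -4.36859499] [-1.39519851  0.35900587  0.03328355] [ 0.80776894  0.62441268 -0.03992861  1.51699311 -0.58368903  1.40053238
 -0.85036763]
padscore 0.67 1789.0 (array([ 0.53971868, -0.293381  , -0.2280812 ]), np.float64(0.48665863275527954))
padscore 0.74 2015.0 (array([ 0.53997189, -0.2942496 , -0.24593556]), np.float64(0.05565500259399414))
offset [-0.1201, -0.3987, 0.3312] dr [0.43, -13.72, -15.89]
foot [ 0.5409071  -0.29110282  0.10197649] [ -0.41838878  -0.34094725 -15.72236975]
```

View pics/g3.png

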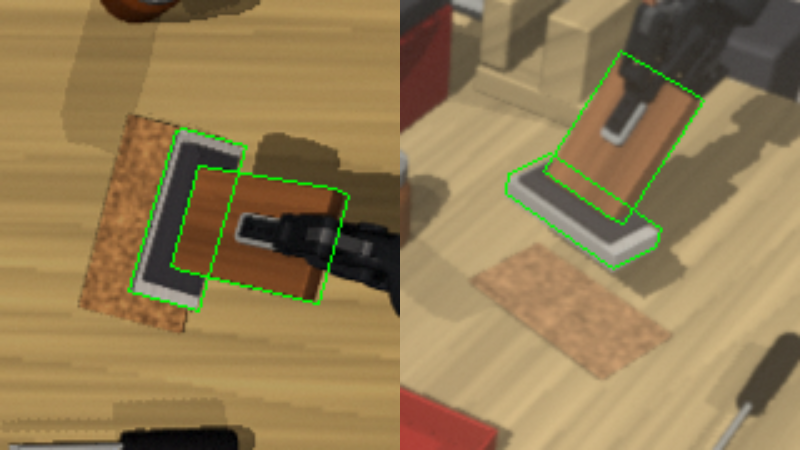

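drive_tool(
  motion=[
    {"offset": [-0.004, -0.012, 0.01], "dr": [0, -0.4, -0.5], "jaw": 0},
    {"offset": [-0.011, -0.036, 0.03], "dr": [0, -1.2, -1.4], "jaw": 0},
    {"offset": [-0.02, -0.066, 0.055], "dr": [0, -2.3, -2.6], "jaw": 0},
    {"offset": [-0.029, -0.096, 0.08], "dr": [0, -3.3, -3.8], "jaw": 0},
    {"offset": [-0.038, -0.126, 0.105], "dr": [0, -4.3, -5], "jaw": 0},
    {"offset": [-0.047, -0.156, 0.13], "dr": [0, -5.4, -6.2], "jaw": 0},
    {"offset": [-0.056, -0.186, 0.1545], "dr": [0, -6.4, -7.4], "jaw": 0},
    {"offset": [-0.065, -0.216, 0.1795], "dr": [0, -7.4, -8.6], "jaw": 0},
  ],
)

```text
time_s: 5.85
tcp_pos: [0.5441, -0.0299, 0.1597]
tool_rot: [[0.997, -0.057, 0.047], [-0.074, -0.768, 0.636], [0.0, -0.638, -0.77]]
force: [0.0, -0.4, -4.5]
grip_width: 0.224
grip_force: 78.4
```

```bash
cat >> h.py <<'E'
GP=np.array([.5318,-.3224,.0665]); GR=np.linalg.qr(np.array([[.962,-.206,.177],[-.271,-.742,.613],[.005,-.638,-.77]]))[0]
GR=GR*np.sign(np.diag(GR.T@np.array([[.962,-.206,.177],[-.271,-.742,.613],[.005,-.638,-.77]])))
PAD=np.array([.5397,-.2945,-.235])
def tool2(q,zf):
    Rw=Ro.from_euler('z',q[2]-SC[2]).as_matrix()
    return Rw@(GP-[SC[0],SC[1],.005])+[q[0],q[1],zf],Rw@GR
def foot(s):
    D=s["tool_rot"]@GR.T; o=s["tcp_pos"]+D@(np.array([SC[0],SC[1],.005])-GP); e=Ro.from_matrix(D).as_euler('ZYX')
    c,sn=np.cos(ST[2]),np.sin(ST[2]);g=o[:2]-ST[:2]
    print("t",round(s["time_s"],2),"foot",o.round(4),"onplate",np.round([c*g[0]+sn*g[1],-sn*g[0]+c*g[1]],4),"yaw",round(e[0]+SC[2],4),"tilt",np.degrees(e[1:]).round(2),"F",np.round(s["force"],1))
E
python3 - <<'E'
from h import *
from cell import sense
s=sense(); foot(s)
for z in(.1,): p,R=tool2(onplate(0,.08),z); step(s["tcp_pos"],s["tool_rot"],p,R)
E
```

```text
t 5.85 foot [0.5464 0.0037 0.0982] onplate [-0.0293 -0.1565] yaw -0.0742 tilt [0.27 0.09] F [ 0.  -0.4 -4.5]
offset [-0.0048, -0.1848, 0.1509] dr [0.01, -5.86, -7.51]
```

drive_tool(
  motion=[
    {"offset": [-0.001, -0.031, 0.025], "dr": [0, -1, -1.3], "jaw": 0},
    {"offset": [-0.002, -0.062, 0.05], "dr": [0, -2, -2.5], "jaw": 0},
    {"offset": [-0.003, -0.093, 0.076], "dr": [0, -3, -3.8], "jaw": 0},
    {"offset": [-0.004, -0.123, 0.1], "dr": [0, -4, -5], "jaw": 0},
    {"offset": [-0.0045, -0.15, 0.1225], "dr": [0, -4.9, -6.2], "jaw": 0},
    {"offset": [-0.005, -0.17, 0.139], "dr": [0, -5.5, -7], "jaw": 0},
    {"offset": [-0.005, -0.181, 0.148], "dr": [0, -5.86, -7.5], "jaw": 0},
    {"offset": [-0.005, -0.185, 0.151], "dr": [0, -5.86, -7.5], "jaw": 0},
  ],
)

```text
time_s: 6.65
tcp_pos: [0.5569, 0.2077, 0.1613]
tool_rot: [[0.996, 0.075, -0.056], [0.093, -0.767, 0.635], [0.004, -0.638, -0.77]]
force: [0.9, -0.4, -3.4]
grip_width: 0.224
grip_force: 78.5
```

Run:
```python
from h import *
from cell import sense
s=sense(); foot(s)
for z in(.06,.05): p,R=tool2(onplate(0,.08),z); step(s["tcp_pos"],s["tool_rot"],p,R)
```

```text
t 6.65 foot [0.5537 0.2412 0.0998] onplate [-0.0002  0.0794] yaw 0.0931 tilt [ 0.03 -0.  ] F [ 0.9 -0.4 -3.4]
offset [-0.0001, 0.0249, 0.031] dr [0.01, 0.07, 0.03]
offset [-0.0001, 0.0313, 0.0387] dr [0.01, 0.07, 0.03]
```

drive_tool(
  motion=[
    {"offset": [0, 0.005, 0.006], "dr": [0, 0, 0], "jaw": 0},
    {"offset": [0, 0.01, 0.012], "dr": [0, 0, 0], "jaw": 0},
    {"offset": [0, 0.015, 0.018], "dr": [0, 0, 0], "jaw": 0},
    {"offset": [0, 0.02, 0.024], "dr": [0, 0, 0], "jaw": 0},
    {"offset": [0, 0.024, 0.029], "dr": [0, 0, 0], "jaw": 0},
    {"offset": [0, 0.0265, 0.032], "dr": [0, 0, 0], "jaw": 0},
    {"offset": [0, 0.0275, 0.0333], "dr": [0, 0, 0], "jaw": 0},
    {"offset": [0, 0.0275, 0.0333], "dr": [0, 0, 0], "jaw": 0},
  ],
)

```text
time_s: 7.45
tcp_pos: [0.5586, 0.2055, 0.1181]
tool_rot: [[0.996, 0.072, -0.053], [0.089, -0.767, 0.635], [0.005, -0.637, -0.771]]
force: [0.2, 0.2, -4.7]
grip_width: 0.225
grip_force: 78.5
```

Run:
```python
from h import *
from cell import sense
s=sense(); foot(s)
```

```text
t 7.45 foot [0.5557 0.239  0.0566] onplate [0.0016 0.0769] yaw 0.0891 tilt [-0.01 -0.06] F [ 0.2  0.2 -4.7]
```

drive_tool(
  motion=[
    {"offset": [0, 0.0013, 0.0015], "dr": [0, 0, 0], "jaw": 0},
    {"offset": [0, 0.0022, 0.0027], "dr": [0, 0, 0], "jaw": 0},
    {"offset": [0, 0.0029, 0.0035], "dr": [0, 0, 0], "jaw": 0},
    {"offset": [0, 0.0034, 0.0041], "dr": [0, 0, 0], "jaw": 0},
    {"offset": [0, 0.0037, 0.0045], "dr": [0, 0, 0], "jaw": 0},
    {"offset": [0, 0.004, 0.0048], "dr": [0, 0, 0], "jaw": 0},
    {"offset": [0, 0.0041, 0.005], "dr": [0, 0, 0], "jaw": 0},
    {"offset": [0, 0.0041, 0.005], "dr": [0, 0, 0], "jaw": 0},
  ],
)

```text
time_s: 8.25
tcp_pos: [0.5588, 0.2054, 0.1119]
tool_rot: [[0.996, 0.073, -0.052], [0.089, -0.767, 0.635], [0.006, -0.637, -0.771]]
force: [-0.1, -0.2, -2.7]
grip_width: 0.225
grip_force: 78.6
```

drive_tool(
  motion=[
    {"offset": [0, 0.0001, 0.0001], "dr": [0, 0, 0], "jaw": 0},
    {"offset": [0, 0.0002, 0.0002], "dr": [0, 0, 0], "jaw": 0},
    {"offset": [0, 0.0003, 0.0003], "dr": [0, 0, 0], "jaw": 0},
    {"offset": [0, 0.0003, 0.0004], "dr": [0, 0, 0], "jaw": 0},
    {"offset": [0, 0.0004, 0.0005], "dr": [0, 0, 0], "jaw": 0},
    {"offset": [0, 0.0004, 0.0005], "dr": [0, 0, 0], "jaw": 0},
    {"offset": [0, 0.0004, 0.0005], "dr": [0, 0, 0], "jaw": 0},
    {"offset": [0, 0.0004, 0.0005], "dr": [0, 0, 0], "jaw": 0},
  ],
)

```text
time_s: 9.05
tcp_pos: [0.5589, 0.2054, 0.1115]
tool_rot: [[0.996, 0.073, -0.052], [0.089, -0.767, 0.635], [0.006, -0.637, -0.771]]
force: [-1.6, -4.4, 3.8]
grip_width: 0.22
grip_force: 79.7
```

Run:
```python
from h import *
from cell import sense,vision
for i in range(4):
    s=sense(); foot(s); vision.capture("top")
```

```text
t 9.05 foot [0.556  0.2389 0.05  ] onplate [0.0019 0.0768] yaw 0.0889 tilt [-0.04 -0.06] F [-1.6 -4.4  3.8]
t 9.1 foot [0.556  0.2389 0.05  ] onplate [0.0019 0.0768] yaw 0.0889 tilt [-0.04 -0.06] F [-1.5 -3.5  4.6]
t 9.15 foot [0.556  0.2388 0.05  ] onplate [0.0019 0.0768] yaw 0.0888 tilt [-0.04 -0.07] F [-2.2 -4.   4.6]
t 9.2 foot [0.556  0.2389 0.0499] onplate [0.0018 0.0768] yaw 0.089 tilt [-0.04 -0.07] F [-1.2 -4.6  4.5]
```

drive_tool(
  motion=[
    {"offset": [-0.0003, 0.0015, -0.0013], "dr": [0, 0, 0], "jaw": 0},
    {"offset": [-0.0006, 0.0039, -0.0032], "dr": [0, 0, 0], "jaw": 0},
    {"offset": [-0.001, 0.0062, -0.0051], "dr": [0, 0, 0], "jaw": 0},
    {"offset": [-0.0014, 0.0085, -0.007], "dr": [0, 0, 0], "jaw": 0},
    {"offset": [-0.0018, 0.0108, -0.0089], "dr": [0, 0, 0], "jaw": 0},
    {"offset": [-0.0022, 0.0131, -0.0108], "dr": [0, 0, 0], "jaw": 0},
    {"offset": [-0.0026, 0.0154, -0.0127], "dr": [0, 0, 0], "jaw": 0},
    {"offset": [-0.003, 0.0177, -0.0146], "dr": [0, 0, 0], "jaw": 0},
  ],
)

```text
time_s: 10.05
tcp_pos: [0.5578, 0.1825, 0.1114]
tool_rot: [[0.996, 0.072, -0.053], [0.089, -0.767, 0.636], [0.006, -0.638, -0.77]]
force: [-0.6, 3.7, 1.9]
grip_width: 0.227
grip_force: 78.9
```

Run:
```python
from h import *
from cell import sense
s=sense(); foot(s); print(s["tool_rot"].T@[np.sin(ST[2]),-np.cos(ST[2]),0],s["moment"])
```

```text
t 10.05 foot [0.5549 0.216  0.0499] onplate [-0.0014  0.0541] yaw 0.0891 tilt [-0.03 -0.03] F [-0.6  3.7  1.9]
[ 0.00252131  0.77032282 -0.63764912] [ 0.8009492   0.11331069 -0.07726872]
```

drive_tool(
  motion=[
    {"offset": [0, 0.0031, -0.0025], "dr": [0, 0, 0], "jaw": 0},
    {"offset": [0, 0.0062, -0.005], "dr": [0, 0, 0], "jaw": 0},
    {"offset": [0, 0.0093, -0.0076], "dr": [0, 0, 0], "jaw": 0},
    {"offset": [0, 0.0124, -0.0101], "dr": [0, 0, 0], "jaw": 0},
    {"offset": [0, 0.0155, -0.0126], "dr": [0, 0, 0], "jaw": 0},
    {"offset": [0, 0.0186, -0.0152], "dr": [0, 0, 0], "jaw": 0},
    {"offset": [0, 0.0217, -0.0178], "dr": [0, 0, 0], "jaw": 0},
    {"offset": [0, 0.0248, -0.0203], "dr": [0, 0, 0], "jaw": 0},
  ],
)

```text
time_s: 10.85
tcp_pos: [0.5606, 0.1504, 0.1112]
tool_rot: [[0.996, 0.073, -0.053], [0.09, -0.767, 0.635], [0.006, -0.638, -0.77]]
force: [-0.9, 5.3, 5.1]
grip_width: 0.223
grip_force: 79.0
```

Run:
```python
from h import *
from cell import sense
s=sense(); foot(s); print(s["tool_rot"].T@[np.sin(ST[2]),-np.cos(ST[2]),0],s["moment"])
```

```text
t 10.85 foot [0.5577 0.184  0.0497] onplate [-0.0015  0.022 ] yaw 0.0893 tilt [-0.03 -0.04] F [-0.9  5.3  5.1]
[ 0.0023052   0.77035692 -0.63760874] [1.39213009 0.27305632 0.05726628]
```

Press is about 9.7 N, which is good. I'll continue without the downward bias.

drive_tool(
  motion=[
    {"offset": [0, 0.0031, -0.00255], "dr": [0, 0, 0], "jaw": 0},
    {"offset": [0, 0.0062, -0.0051], "dr": [0, 0, 0], "jaw": 0},
    {"offset": [0, 0.0092, -0.0077], "dr": [0, 0, 0], "jaw": 0},
    {"offset": [0, 0.0123, -0.0102], "dr": [0, 0, 0], "jaw": 0},
    {"offset": [0, 0.0154, -0.0128], "dr": [0, 0, 0], "jaw": 0},
    {"offset": [0, 0.0185, -0.0153], "dr": [0, 0, 0], "jaw": 0},
    {"offset": [0, 0.0216, -0.0179], "dr": [0, 0, 0], "jaw": 0},
    {"offset": [0, 0.0247, -0.0204], "dr": [0, 0, 0], "jaw": 0},
  ],
)

```text
time_s: 11.65
tcp_pos: [0.5633, 0.1187, 0.1112]
tool_rot: [[0.996, 0.073, -0.053], [0.09, -0.767, 0.636], [0.005, -0.638, -0.77]]
force: [-1.4, 5.5, 4.3]
grip_width: 0.222
grip_force: 79.1
```

Run:
```python
from h import *
from cell import sense,vision
s=sense(); foot(s); c=vision.capture("top");cv2.imwrite("pics/p1.png",cv2.resize(c["color"][160:320,170:390,::-1],(770,560)))
```

```text
t 11.65 foot [0.5604 0.1522 0.0497] onplate [-0.0017 -0.0099] yaw 0.0896 tilt [-0.02 -0.02] F [-1.4  5.5  4.3]
```

View pics/p1.png

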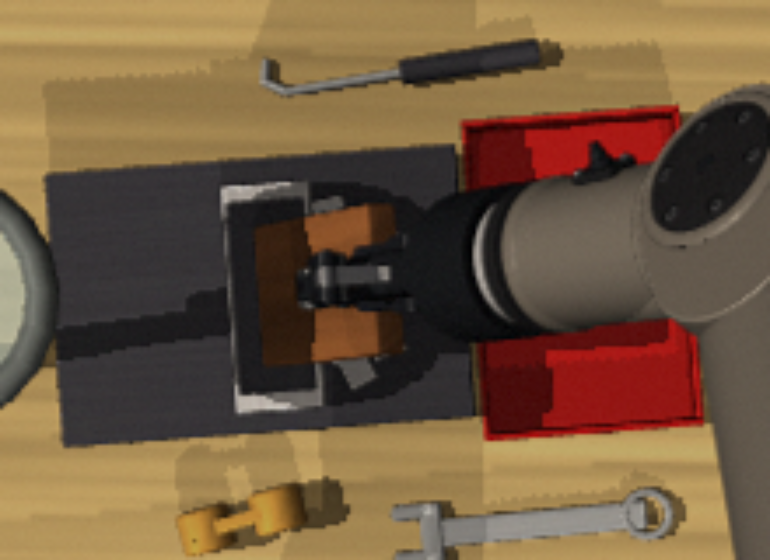

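The scraper is flat, with chips ahead of it at crop (330,203) and (355,372), inside the foot's width. I'll keep pushing.

drive_tool(
  motion=[
    {"offset": [0, 0.0031, -0.00255], "dr": [0, 0, 0], "jaw": 0},
    {"offset": [0, 0.0062, -0.0051], "dr": [0, 0, 0], "jaw": 0},
    {"offset": [0, 0.0092, -0.0077], "dr": [0, 0, 0], "jaw": 0},
    {"offset": [0, 0.0123, -0.0102], "dr": [0, 0, 0], "jaw": 0},
    {"offset": [0, 0.0154, -0.0128], "dr": [0, 0, 0], "jaw": 0},
    {"offset": [0, 0.0185, -0.0153], "dr": [0, 0, 0], "jaw": 0},
    {"offset": [0, 0.0216, -0.0179], "dr": [0, 0, 0], "jaw": 0},
    {"offset": [0, 0.0247, -0.0204], "dr": [0, 0, 0], "jaw": 0},
  ],
)

```text
time_s: 12.5
tcp_pos: [0.566, 0.0869, 0.1112]
tool_rot: [[0.996, 0.073, -0.053], [0.09, -0.767, 0.636], [0.005, -0.638, -0.77]]
force: [0.0, 5.2, 4.2]
grip_width: 0.224
grip_force: 79.3
```

Run:
```python
from h import *
from cell import sense
s=sense(); foot(s); print(s["tool_rot"].T@[np.sin(ST[2]),-np.cos(ST[2]),0])
```

```text
t 12.5 foot [0.5631 0.1205 0.0497] onplate [-0.002  -0.0417] yaw 0.0898 tilt [-0.02 -0.01] F [0.  5.2 4.2]
[ 0.00182743  0.77005502 -0.63797486]
```

drive_tool(
  motion=[
    {"offset": [0, 0.0031, -0.00255], "dr": [0, 0, 0], "jaw": 0},
    {"offset": [0, 0.0062, -0.0051], "dr": [0, 0, 0], "jaw": 0},
    {"offset": [0, 0.0092, -0.0077], "dr": [0, 0, 0], "jaw": 0},
    {"offset": [0, 0.0123, -0.0102], "dr": [0, 0, 0], "jaw": 0},
    {"offset": [0, 0.0154, -0.0128], "dr": [0, 0, 0], "jaw": 0},
    {"offset": [0, 0.0185, -0.0153], "dr": [0, 0, 0], "jaw": 0},
    {"offset": [0, 0.0216, -0.0179], "dr": [0, 0, 0], "jaw": 0},
    {"offset": [0, 0.0247, -0.0204], "dr": [0, 0, 0], "jaw": 0},
  ],
)

```text
time_s: 13.3
tcp_pos: [0.5688, 0.0551, 0.1112]
tool_rot: [[0.996, 0.073, -0.054], [0.09, -0.766, 0.636], [0.005, -0.638, -0.77]]
force: [0.1, 5.8, 4.8]
grip_width: 0.226
grip_force: 79.3
```

Run:
```python
from h import *
from cell import sense
s=sense(); foot(s)
```

```text
t 13.3 foot [0.5658 0.0887 0.0497] onplate [-0.0022 -0.0736] yaw 0.0899 tilt [-0.01  0.01] F [0.1 5.8 4.8]
```

drive_tool(
  motion=[
    {"offset": [0, 0.0031, -0.00255], "dr": [0, 0, 0], "jaw": 0},
    {"offset": [0, 0.0062, -0.0051], "dr": [0, 0, 0], "jaw": 0},
    {"offset": [0, 0.0092, -0.0077], "dr": [0, 0, 0], "jaw": 0},
    {"offset": [0, 0.0123, -0.0102], "dr": [0, 0, 0], "jaw": 0},
    {"offset": [0, 0.0154, -0.0128], "dr": [0, 0, 0], "jaw": 0},
    {"offset": [0, 0.0184, -0.0154], "dr": [0, 0, 0], "jaw": 0},
    {"offset": [0, 0.0214, -0.018], "dr": [0, 0, 0], "jaw": 0},
    {"offset": [0, 0.0245, -0.0206], "dr": [0, 0, 0], "jaw": 0},
  ],
)

```text
time_s: 14.1
tcp_pos: [0.5715, 0.023, 0.1112]
tool_rot: [[0.996, 0.072, -0.054], [0.09, -0.767, 0.636], [0.005, -0.638, -0.77]]
force: [0.2, 4.2, 3.5]
grip_width: 0.225
grip_force: 79.2
```

Run:
```python
from h import *
from cell import sense,vision
s=sense(); foot(s); c=vision.capture("side");cv2.imwrite("pics/p2.png",cv2.resize(c["color"][160:340,180:420,::-1],(800,600)))
```

```text
t 14.1 foot [0.5685 0.0565 0.0497] onplate [-0.0024 -0.1059] yaw 0.0897 tilt [ 0.01 -0.01] F [0.2 4.2 3.5]
```

View pics/p2.png

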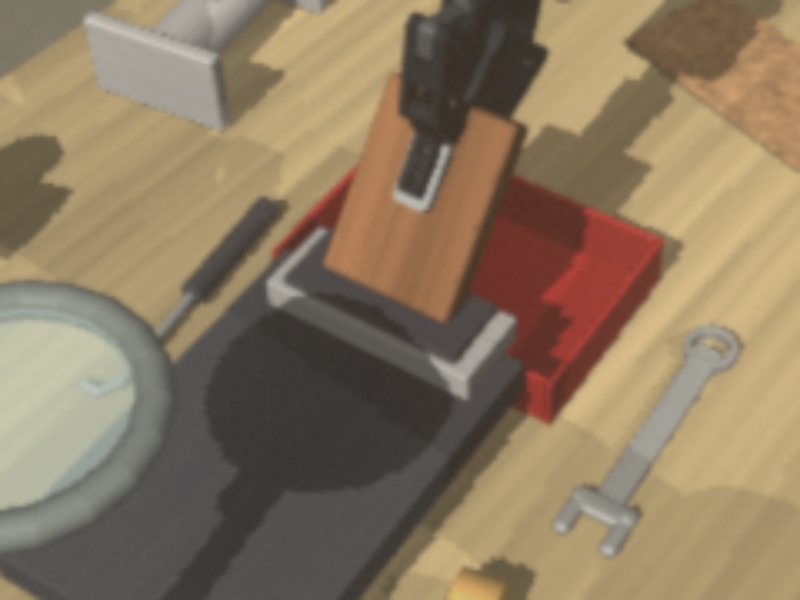

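drive_tool(
  motion=[
    {"offset": [0, 0.0018, -0.0015], "dr": [0, 0, 0], "jaw": 0},
    {"offset": [0, 0.0036, -0.0031], "dr": [0, 0, 0], "jaw": 0},
    {"offset": [0, 0.0055, -0.0047], "dr": [0, 0, 0], "jaw": 0},
    {"offset": [0, 0.0074, -0.0063], "dr": [0, 0, 0], "jaw": 0},
    {"offset": [0, 0.0093, -0.0079], "dr": [0, 0, 0], "jaw": 0},
    {"offset": [0, 0.0112, -0.0096], "dr": [0, 0, 0], "jaw": 0},
    {"offset": [0, 0.0131, -0.0113], "dr": [0, 0, 0], "jaw": 0},
    {"offset": [0, 0.015, -0.013], "dr": [0, 0, 0], "jaw": 0},
  ],
)

```text
time_s: 14.95
tcp_pos: [0.5738, 0.0025, 0.1114]
tool_rot: [[0.996, 0.072, -0.053], [0.089, -0.768, 0.635], [0.005, -0.637, -0.771]]
force: [0.3, 5.0, 3.4]
grip_width: 0.23
grip_force: 79.0
```

Run:
```python
from h import *
from cell import sense
s=sense(); foot(s)
p,R=tool2(onplate(0,-.123),.11); step(s["tcp_pos"],s["tool_rot"],p,R)
```

```text
t 14.95 foot [0.5709 0.0359 0.0498] onplate [-0.002  -0.1266] yaw 0.0888 tilt [ 0.  -0.1] F [0.3 5.  3.4]
offset [0.0024, -0.041, -0.0441] dr [0.1, -0.14, -0.12]
```

drive_tool(
  motion=[
    {"offset": [0, -0.002, -0.003], "dr": [0, 0, 0], "jaw": 0},
    {"offset": [0, -0.006, -0.008], "dr": [0, 0, 0], "jaw": 0},
    {"offset": [0, -0.012, -0.015], "dr": [0, 0, 0], "jaw": 0},
    {"offset": [0, -0.019, -0.023], "dr": [0, 0, 0], "jaw": 0},
    {"offset": [0, -0.026, -0.031], "dr": [0, 0, 0], "jaw": 0},
    {"offset": [0, -0.032, -0.038], "dr": [0, 0, 0], "jaw": 0},
    {"offset": [0, -0.035, -0.042], "dr": [0, 0, 0], "jaw": 0},
    {"offset": [0, -0.036, -0.043], "dr": [0, 0, 0], "jaw": 0},
  ],
)

```text
time_s: 15.75
tcp_pos: [0.5739, 0.0032, 0.1686]
tool_rot: [[0.996, 0.074, -0.051], [0.089, -0.768, 0.634], [0.007, -0.636, -0.771]]
force: [0.0, 0.2, -4.2]
grip_width: 0.226
grip_force: 78.8
```

Run:
```python
from h import *
from cell import sense
s=sense(); foot(s)
p,R=tool2(PAD,.10); step(s["tcp_pos"],s["tool_rot"],p,R)
```

```text
t 15.75 foot [0.5711 0.0366 0.107 ] onplate [-0.0017 -0.126 ] yaw 0.0891 tilt [-0.09 -0.15] F [ 0.   0.2 -4.2]
offset [-0.0715, 0.2551, -0.202] dr [0.01, 11.74, 14.39]
```

drive_tool(
  motion=[
    {"offset": [-0.005, 0.015, -0.012], "dr": [0, 0.8, 1], "jaw": 0},
    {"offset": [-0.015, 0.05, -0.04], "dr": [0, 2.4, 2.9], "jaw": 0},
    {"offset": [-0.025, 0.088, -0.07], "dr": [0, 4.1, 5], "jaw": 0},
    {"offset": [-0.036, 0.127, -0.1], "dr": [0, 5.9, 7.2], "jaw": 0},
    {"offset": [-0.047, 0.166, -0.131], "dr": [0, 7.7, 9.4], "jaw": 0},
    {"offset": [-0.058, 0.205, -0.162], "dr": [0, 9.5, 11.6], "jaw": 0},
    {"offset": [-0.067, 0.238, -0.188], "dr": [0, 11, 13.5], "jaw": 0},
    {"offset": [-0.0715, 0.255, -0.202], "dr": [0, 11.7, 14.4], "jaw": 0},
  ],
)

```text
time_s: 16.55
tcp_pos: [0.528, -0.3344, 0.1585]
tool_rot: [[0.97, -0.186, 0.153], [-0.241, -0.751, 0.615], [0.0, -0.634, -0.773]]
force: [0.7, -0.9, -4.4]
grip_width: 0.225
grip_force: 79.3
```

Run:
```python
from h import *
from cell import sense,vision
s=sense(); foot(s)
p,R=tool2(PAD,.012); step(s["tcp_pos"],s["tool_rot"],p,R)
a=vision.capture("top")["color"][170:330,170:400,::-1];b=vision.capture("side")["color"][180:360,200:440,::-1]
cv2.imwrite("pics/p3.png",np.hstack([cv2.resize(a,(400,300)),cv2.resize(b,(400,300))]))
```

```text
t 16.55 foot [ 0.5358 -0.3019  0.0968] onplate [-0.0679 -0.4599] yaw -0.2443 tilt [ 0.33 -0.22] F [ 0.7 -0.9 -4.4]
offset [0.002, 0.0478, 0.0707] dr [0.31, -0.14, -0.58]
```

View pics/p3.png

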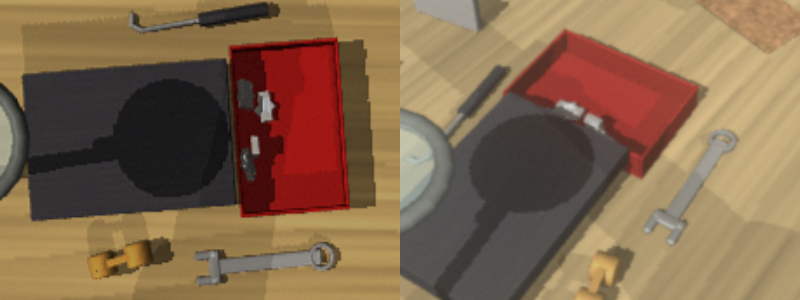

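All four chips are in the box, at crop (245,93), (265,105), (255,145) and (247,163), and the plate is clear. Next I'll lower the scraper onto the pad.

drive_tool(
  motion=[
    {"offset": [0.001, 0.006, 0.009], "dr": [0, 0, 0], "jaw": 0},
    {"offset": [0.002, 0.015, 0.021], "dr": [0.1, 0, -0.2], "jaw": 0},
    {"offset": [0.002, 0.024, 0.035], "dr": [0.2, 0, -0.3], "jaw": 0},
    {"offset": [0.002, 0.033, 0.048], "dr": [0.3, -0.1, -0.5], "jaw": 0},
    {"offset": [0.002, 0.04, 0.059], "dr": [0.3, -0.1, -0.6], "jaw": 0},
    {"offset": [0.002, 0.045, 0.066], "dr": [0.3, -0.1, -0.6], "jaw": 0},
    {"offset": [0.002, 0.0475, 0.07], "dr": [0.3, -0.1, -0.6], "jaw": 0},
    {"offset": [0.002, 0.0475, 0.07], "dr": [0.3, -0.1, -0.6], "jaw": 0},
  ],
)

```text
time_s: 17.45
tcp_pos: [0.5353, -0.3194, 0.0757]
tool_rot: [[0.975, -0.166, 0.149], [-0.223, -0.748, 0.625], [0.007, -0.642, -0.766]]
force: [-0.0, 0.1, -4.4]
grip_width: 0.22
grip_force: 79.2
```

Run:
```python
from h import *
from cell import sense
s=sense(); foot(s)
p,R=tool2(PAD,.005); step(s["tcp_pos"],s["tool_rot"],p,R)
```

```text
t 17.45 foot [ 0.5431 -0.2862  0.0144] onplate [-0.0592 -0.4449] yaw -0.2255 tilt [-0.22  0.29] F [-0.   0.1 -4.4]
offset [-0.0017, 0.0124, 0.0016] dr [-0.34, 0.25, 0.5]
```

drive_tool(
  motion=[
    {"offset": [-0.0005, 0.004, -0.001], "dr": [0, 0, 0], "jaw": 0},
    {"offset": [-0.001, 0.008, -0.002], "dr": [-0.2, 0.1, 0.3], "jaw": 0},
    {"offset": [-0.0017, 0.01, -0.002], "dr": [-0.3, 0.2, 0.5], "jaw": 0},
    {"offset": [-0.0017, 0.0112, 0], "dr": [-0.3, 0.2, 0.5], "jaw": 0},
    {"offset": [-0.0017, 0.0116, 0.0006], "dr": [-0.3, 0.2, 0.5], "jaw": 0},
    {"offset": [-0.0017, 0.0119, 0.001], "dr": [-0.3, 0.2, 0.5], "jaw": 0},
    {"offset": [-0.0017, 0.012, 0.0011], "dr": [-0.3, 0.2, 0.5], "jaw": 0},
    {"offset": [-0.0017, 0.012, 0.0011], "dr": [-0.3, 0.2, 0.5], "jaw": 0},
  ],
)

```text
time_s: 18.25
tcp_pos: [0.5321, -0.3274, 0.0678]
tool_rot: [[0.973, -0.175, 0.152], [-0.232, -0.75, 0.62], [0.005, -0.638, -0.77]]
force: [0.6, 0.1, -5.0]
grip_width: 0.224
grip_force: 79.3
```

Run:
```python
from h import *
from cell import sense
s=sense(); foot(s)
p,R=tool2(PAD,.005); step(s["tcp_pos"],s["tool_rot"],p,R)
```

```text
t 18.25 foot [ 0.54   -0.2946  0.0063] onplate [-0.0631 -0.4529] yaw -0.2343 tilt [-0.02  0.01] F [ 0.6  0.1 -5. ]
offset [-0.0003, 0.0008, 0.0011] dr [-0.02, 0.01, 0.04]
```

Only 1.3 mm remains, so I'll touch down gently.

drive_tool(
  motion=[
    {"offset": [0, 0.0002, 0.0003], "dr": [0, 0, 0], "jaw": 0},
    {"offset": [0, 0.0004, 0.0005], "dr": [0, 0, 0], "jaw": 0},
    {"offset": [0, 0.0006, 0.0007], "dr": [0, 0, 0], "jaw": 0},
    {"offset": [0, 0.0007, 0.0009], "dr": [0, 0, 0], "jaw": 0},
    {"offset": [0, 0.0008, 0.001], "dr": [0, 0, 0], "jaw": 0},
    {"offset": [0, 0.0009, 0.0011], "dr": [0, 0, 0], "jaw": 0},
    {"offset": [0, 0.0009, 0.0011], "dr": [0, 0, 0], "jaw": 0},
    {"offset": [0, 0.0009, 0.0011], "dr": [0, 0, 0], "jaw": 0},
  ],
)

```text
time_s: 19.05
tcp_pos: [0.532, -0.3276, 0.0668]
tool_rot: [[0.973, -0.175, 0.152], [-0.232, -0.75, 0.62], [0.006, -0.638, -0.77]]
force: [-0.2, -1.1, -1.4]
grip_width: 0.225
grip_force: 79.7
```

drive_tool(
  motion=[
    {"offset": [0, 0.0001, 0.0001], "dr": [0, 0, 0], "jaw": 0},
    {"offset": [0, 0.0001, 0.0001], "dr": [0, 0, 0], "jaw": 0.25},
    {"offset": [0, 0.0001, 0.0001], "dr": [0, 0, 0], "jaw": 0.3},
    {"offset": [0, 0.0001, 0.0001], "dr": [0, 0, 0], "jaw": 0.4},
    {"offset": [0, 0.0001, 0.0001], "dr": [0, 0, 0], "jaw": 0.6},
    {"offset": [0, 0.0001, 0.0001], "dr": [0, 0, 0], "jaw": 0.8},
    {"offset": [0, 0.0001, 0.0001], "dr": [0, 0, 0], "jaw": 1},
    {"offset": [0, 0.0001, 0.0001], "dr": [0, 0, 0], "jaw": 1},
  ],
  grip_force=20,
)

```text
time_s: 19.85
tcp_pos: [0.532, -0.3275, 0.0662]
tool_rot: [[0.973, -0.175, 0.152], [-0.232, -0.75, 0.62], [0.005, -0.638, -0.77]]
force: [-0.1, -0.2, -0.2]
grip_width: 1.0
grip_force: 0.0
```

drive_tool(
  motion=[
    {"offset": [0, 0, -0.005], "dr": [0, 0, 0], "jaw": 1},
    {"offset": [0, 0, -0.018], "dr": [0, 0, 0], "jaw": 1},
    {"offset": [0, 0, -0.034], "dr": [0, 0, 0], "jaw": 1},
    {"offset": [0, 0, -0.052], "dr": [0, 0, 0], "jaw": 1},
    {"offset": [0, 0, -0.07], "dr": [0, 0, 0], "jaw": 1},
    {"offset": [0, 0, -0.09], "dr": [0, 0, 0], "jaw": 1},
    {"offset": [0, 0, -0.11], "dr": [0, 0, 0], "jaw": 1},
    {"offset": [0, 0, -0.12], "dr": [0, 0, 0], "jaw": 1},
  ],
)

```text
time_s: 20.65
tcp_pos: [0.5133, -0.4051, 0.1611]
tool_rot: [[0.972, -0.176, 0.155], [-0.234, -0.752, 0.616], [0.008, -0.635, -0.772]]
force: [-0.6, 0.6, 0.2]
grip_width: 1.002
grip_force: 0.0
```

Run:
```python
from h import *
from cell import sense,vision
print(sense()["time_s"],sense()["force"])
pt=vision.capture("top");ps=vision.capture("side");o=[]
for q,(a,b,c,d) in ((pt,(170,350,240,560)),(ps,(60,300,200,520))):
    im=q["color"][:,:,::-1].copy()
    for X in SCR: cv2.polylines(im,[np.round(cv2.convexHull(proj(q,T(PAD,X,.005)).astype(np.float32))).astype(int)],1,(0,255,0),1)
    o.append(cv2.resize(im[a:b,c:d],(400,300)))
cv2.imwrite("pics/end.png",np.hstack(o))
```

```text
20.65 [-0.56284423  0.57476129  0.16779557]
```

View pics/end.png

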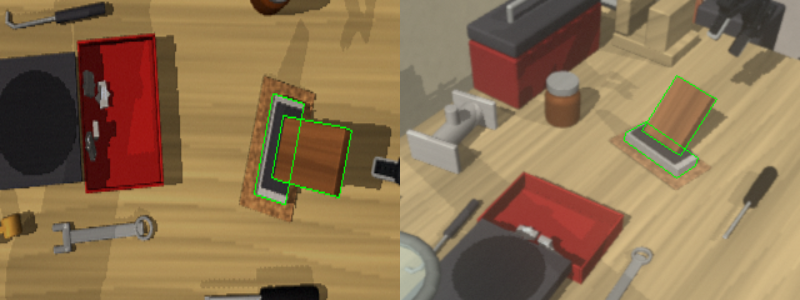

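The scraper stands centred on the pad and matches its outline (top crop at about 275,150). All four chips are in the box and the gripper is clear, so I'll hand in.

```bash
python3 -c "
from cell import job
print(job.sign_off())"
```

```text
the job is handed in; nothing more can be done
None
```

I handed the job in at about 21 s: the last pictures show all four chips in the red box and the scraper upright in the middle of the cork pad, let go. I estimate the press on the plate at about 10 N or less from the wrist readings between moves; the hand-in returned no verdict.

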